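# Home and latch the sampler's round tube rack

## Robot

A 6-joint arm with a two-finger parallel gripper is mounted at the origin on the work surface. World frame = base frame: x ahead of the robot, y to its left, z up, the work surface at z = 0. Lengths are in m, angles in degrees, forces in N, time in s.
With the tool pointing down it reaches from about 0.4 to 0.825 m from the base axis. Payload 7 kg.
Tool frame: the origin (TCP) lies on the centre line of the jaws, within the pads' length; the fingertips stand 14 mm ahead of it and the grasp point (between the pads) lies 5 mm behind it; z points along the fingers, x is the direction in which the jaws open and shut, and the axes are right-handed (so a half turn about z gives the same grasp; the last joint's range is limited). The gripper opens to 88 mm and grips with 3 to 60 N. Pads are 19 mm wide; open, the fingers measure 130 mm over their backs; the gripper's body (78 mm by 193 mm) begins 47 mm behind the grasp point.
Start: joints at [-57.118, 20.546, 0.682, 0, -70.136, -16.507], TCP at [0.19, -0.648, 0.241] pointing down, gripper open.
Joint ranges: [-176.03, 176.03], [-82.01, 121.73], [-58.28, 71.71], [-173.87, 95.51], [-174.79, -0.11], [-173.66, 173.66]. Speed limits (degrees/s): [136.94, 136.94, 172.46, 180, 180, 180].

## Interface

Orientations are given as [roll, pitch, yaw] about the fixed x, y, z axes, in that order (R = Rz(yaw) Ry(pitch) Rx(roll)).
In Python, from plant import * gives the robot as it stands.
- The arm moves only by the shell command python3 -m handwheel 'ROWS' [OPENING]. ROWS is JSON, a list of rows, each a list of 2 entries, a list of its own where there are three numbers: the shift along the tool's x, y, z each as a share of 0.2 m, from -1 to 1, then the turn, a rotation vector about the tool's x, y, z each as a share of 360 degrees, from -1 to 1. In form: [[[tx, ty, tz], [ax, ay, az]], ...]. A call has 1 to 5 rows; each row is the pose to reach, as a shift and turn from the pose commanded when the call began, along the tool's axes at that moment, turning the shorter way round; what a row does not reach only later rows make up. A row lasts 1/12 s, in which the tool goes at most 41.7 mm and 7.16 degrees, less where a joint would pass 70% of its speed; a pose out of reach is approached as far as the arm can. A call with a number of a shift or a turn outside -1 to 1 is refused whole. A call with a gripper value outside its range is refused whole. OPENING is the closure, from -1 (fully open) to 1 (shut), set as the call begins (- or left out, the last holds). The fingers move at their own pace and stop on an object; the grip force is fixed at half the most. Time passes only in rows, so rows that repeat a pose let the fingers close. It gives the time, the measured TCP pose, the force and the opening at its end, in the units of the state.
- get_obs(): the state, without advancing time (a new reading comes with each control period).
- snapshot(name): name is "scene" or "top" or "wrist"; returns a dict with "color" (400x640x3 uint8, red, green, blue), "z_map" (400x640 float32, m along the optical axis (not along the pixel's ray), 0 where there is no reading), "intrinsics" (3x3 intrinsics, pixels), "rvec" (rotation vector, rad) and "tvec" (3), from world to camera coordinates, as OpenCV has them. Camera axes: x right, y down, z forward; pixel columns grow to the right and rows downward; lengths in m; the calibration is good to about 2 mm. A picture is of the moment at which its call begins.
- close_job(): hands the job in, once; it reports no verdict.
The state is a dict: "clock": time; "joint_pos": joint angles; "qvel": joint speeds; "tau": joint torques, N m; "tool_pos": TCP position; "orientation": TCP orientation; "force": force on the tool from outside, world axes, zero at the start; "moment": the same for the moment, N m; "opening": finger opening in m.
Only numpy, scipy, OpenCV 4.12 (cv2) and the standard library are available. Lean on these libraries where they do the work, as an engineer would, in place of code of your own. Each camera call takes 0.05 s, during which the arm holds its last target. There are 200 camera calls.

## Task

Turn the round tube rack in its seat, by pushing its pegs, until the notch in its rim faces the nose of the steel latch, then slide the latch fully home into the notch so the rack is locked. Be gentle: never press hard on the rack with the fingers or force the latch against its rim, keep the rack down in its seat, and leave the other things on the bench alone.

Things in the scene. Friction and masses are not known exactly. Their poses are not given: they have to be found in the camera images.
- sampler_base: Fixed grey plate of a bench sampler, 264 mm (x) by 190 mm (y), top 16 mm above the bench. Origin: on the bench under the centre of the rack's seat; +x points from the seat's centre towards the latch (plate from x = -96 to +168 mm). An aluminium seat ring (inner radius 41 mm, 6 mm high) holds the rack's round foot with 1 mm play all round.
- tube_rack: White plastic round tube rack, loose, 0.4 to 0.8 kg, turns in the seat against friction (about 1 to 4 N at a peg). Origin: centre of its underside, on the plate; z up, x points to its notch. Disc of radius 82 mm, 8 to 22 mm above the origin, on a foot of radius 40 mm. Capped tubes stand within 45 mm of the centre, tops 32 mm up. It cracks: over 15 N from fingers or latch is too hard.
- notch (a point): Mouth of the only notch in the rack's rim: mid-width, 82 mm from the rack's centre, halfway up the disc. The notch is 12 mm wide, straight-sided, 14 mm deep inwards from the rim, open at top and bottom.
- peg (a point): Middle of the top of one push peg. Six alike stand on the rack: upright, 12 mm diameter, tops 44 mm above the rack's underside (60 mm above the bench), 72 mm from the centre, at 30, 90, 150, 210, 270, 330 degrees from the notch; this is the one at +30 (anticlockwise from above).
- home_side (a point): Point fixed to the base on its x axis, 82 mm from the seat's centre, 31 mm above the bench, where the rim passes the latch. The latch's guide is clamped in arc slots around the seat's centre: the latch always points at the centre, but its bearing may differ from the base's x axis by up to 0.17 rad (14 mm at the rim) either way. This is not measured: find it by touch or by eye.
- latch (a joint): Steel latch, in m: 0 = pulled back, grows as it slides straight in towards the seat's centre, 0.021 = stop, fully home. Friction 2 N; stays where left. Nose 9 mm wide, corners rounded 1.5 mm, its end 90 mm from the seat's centre at 0; it meets the plain rim at about 0.008, and enters the notch only if in line to about 2 mm, else it jams on the rim.
- tab_nominal (a point): Fixed to the base: where the tab's top middle would be if the latch lay on the base's x axis at joint 0 (154 mm from the seat's centre, 60 mm above the bench; really up to 26 mm to either side). The tab is the latch's upright outer end, centred on the nose: 24 mm wide, 8 mm thick along the latch, 24 to 60 mm up. Push its outer face to slide the latch; touch both its sides to find its middle.
- guide_nominal (a point): Fixed to the base: where the middle of the top of the dark steel guide block would be if it lay on the base's x axis (112 mm from the seat's centre, 41.5 mm above the bench). The block is 31 mm wide, 100 to 124 mm from the seat's centre; its flange on the plate is 64 mm wide and 4 mm thick, out to 130 mm.
- reagent_bottle: Bystander: clear plastic bottle, 60 mm diameter, 120 mm tall; origin at the centre of its underside.
- tip_box: Bystander: box of tips with teal lid, 89 x 124 x 61 mm; origin at the centre of its underside.
- steel_weight: Bystander: steel cylinder, 44 mm diameter, 50 mm tall; origin at the centre of its underside.

How it is judged:
By the outcome, as a careful person would: the job done as asked, in the order asked, and still so for the second after the job is handed in, with the robot touching nothing.
It also fails if it takes over 72 s, if anything falls off the work surface, if the arm or the gripper's body presses on something with over 40 N, if the wrist force passes 120 N, or if a joint passes its speed limit or range.

## Working session

There is one attempt and no reset: what is moved stays moved. The work goes in short steps, Python scripts to look and compute and a shell command to move; the robot and the scene stay as the last step left them, time stands still between calls to the robot, and variables do not carry over. Pictures are saved under pics/ and viewed, about 8 in all and at most 12, crops included, and the job is handed in when it is done.

```bash
ls; mkdir -p pics; cat > h.py <<'E'
from plant import *
import numpy as np, cv2
from scipy.spatial.transform import Rotation as Ro
def save(s,f,crop=None,k=1):
    im=s["color"][:,:,::-1]
    if crop: a,b,c,d=crop; im=im[b:d,a:c]
    cv2.imwrite(f"pics/{f}.png",cv2.resize(im,None,fx=k,fy=k,interpolation=cv2.INTER_CUBIC))
def ray(s,u,v,z):
    "pixel -> world point on plane z"
    R=Ro.from_rotvec(np.ravel(s["rvec"])).as_matrix();t=np.ravel(s["tvec"])
    c=-R.T@t; d=R.T@np.linalg.inv(s["intrinsics"])@[u,v,1]
    return c+d*(z-c[2])/d[2]
def proj(s,p):
    return cv2.projectPoints(np.array(p,float).reshape(-1,3),np.ravel(s["rvec"]),np.ravel(s["tvec"]),s["intrinsics"],None)[0].reshape(-1,2)
E
python3 - <<'E'
from h import *
import pickle
o=get_obs();print(o)
for n in("top","scene"):
    s=snapshot(n);pickle.dump(s,open(n+"0.pkl","wb"));save(s,n+"0")
    R=Ro.from_rotvec(np.ravel(s["rvec"])).as_matrix();print(n,-R.T@np.ravel(s["tvec"]),s["intrinsics"][0])
E
```

```text
pics
{'clock': 0.0, 'joint_pos': array([-5.71196510e+01,  2.05905182e+01,  6.35264855e-01, -2.16572996e-02,
       -7.01365728e+01, -1.65062131e+01]), 'qvel': array([-0.00899105, -0.0635181 ,  0.05803018,  0.11258582, -0.10679637,
        0.02094376]), 'tau': array([ 2.48864953e-04, -5.82727039e+01,  2.93069834e+01,  6.99713454e+00,
        7.24869737e-03, -1.43083153e-04]), 'tool_pos': array([ 0.1901358 , -0.64718464,  0.23963952]), 'orientation': array([-1.79993428e+02, -9.38269938e-02,  1.06366756e+02]), 'force': array([-0.25574885, -0.27937783,  0.04330647]), 'moment': array([ 0.03300274, -0.04005241,  0.02394981]), 'opening': 0.08737155844773326}
top [0.44688082 0.0157106  0.96028127] [421.24155847   0.         313.69254048]
scene [ 0.97741092 -0.44041547  1.04142494] [493.62333297   0.         320.77412768]
```

View pics/top0.png

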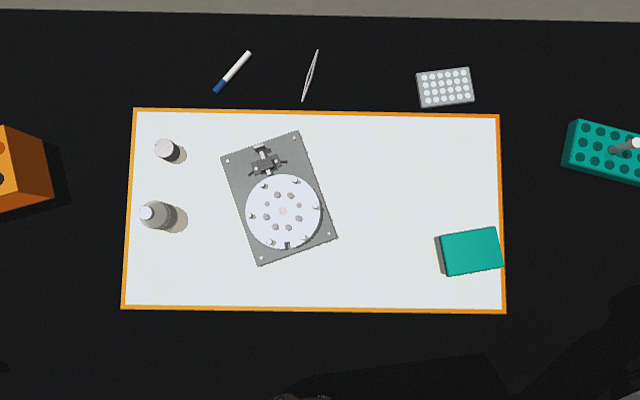

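View pics/scene0.png

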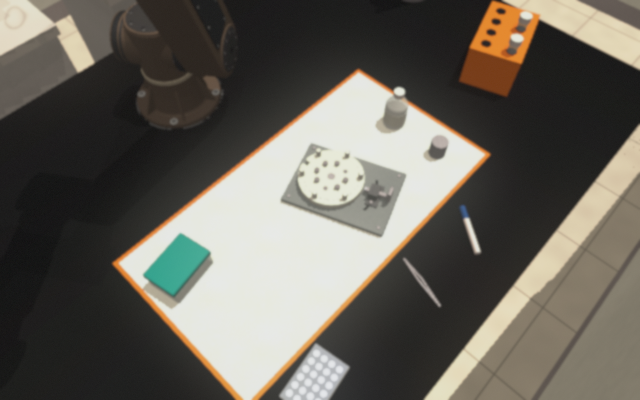

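The top view shows the plate with corners at about (220,157), (299,130), (338,238) and (258,266). The rack is centred near (283,212), with its notch near (287,245) on the far side from the latch at about (262,155). I'll enlarge this.

```bash
python3 - <<'E'
from h import *
import pickle
s=pickle.load(open("top0.pkl","rb"));save(s,"top0c",(215,125,345,270),4)
for uv in[(220,157),(299,130),(338,238),(258,266)]: print(ray(s,*uv,.016))
E
```

```text
[0.6401124  0.21798153 0.016     ]
[0.70625535 0.03970784 0.016     ]
[ 0.4608332  -0.05187322  0.016     ]
[0.39661241 0.12466233 0.016     ]
```

View pics/top0c.png

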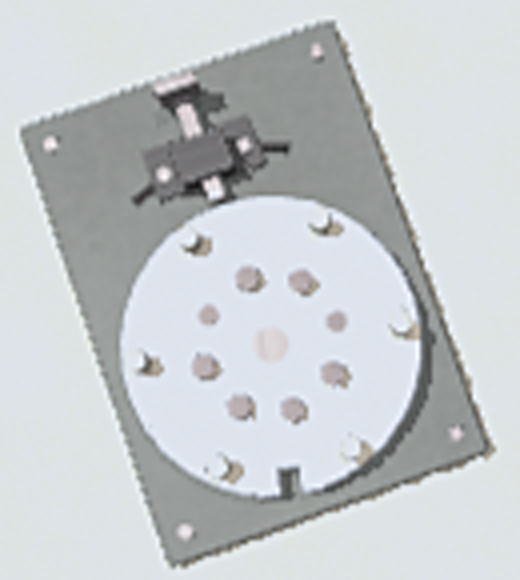

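```bash
python3 - <<'E'
from h import *
import pickle
s=pickle.load(open("top0.pkl","rb"))
f=lambda u,v,z:ray(s,215+u/4,125+v/4,z)[:2]
C=[f(*p,.016) for p in[(22,130),(333,20),(492,450),(172,567)]]
print(C)
ax=(C[0]+C[1]-C[2]-C[3]);ay=(C[0]+C[3]-C[1]-C[2]);yaw=np.arctan2(ax[1],ax[0])
print("yaw",np.degrees(yaw),np.degrees(np.arctan2(-ay[0],ay[1])))
x=np.array([np.cos(yaw),np.sin(yaw)])
print("seat from plate",np.mean(C,0)-.036*x)
rc=f(271,347,.038);print("rack",rc)
n=f(289,497,.038)-rc;print("notch",np.linalg.norm(n),np.degrees(np.arctan2(n[1],n[0])))
for nm,p,z in[("tab",(177,79),.06),("nose",(214,188),.031),("guide",(205,155),.0415)]:
    q=f(*p,z);d=q-rc;print(nm,q,np.linalg.norm(d),np.degrees(np.arctan2(d[1],d[0])))
for p in[(196,236),(322,222),(402,322),(352,446),(218,464),(143,357)]:
    d=f(*p,.06)-rc;print("peg",f(*p,.06),np.linalg.norm(d),np.degrees(np.arctan2(d[1],d[0])))
E
```

```text
[array([0.63897742, 0.21680399]), array([0.70622368, 0.04142827]), array([ 0.46194481, -0.05186425]), array([0.39497461, 0.12461465])]
yaw 20.800108109681158 20.87956649612988
seat from plate [0.51687643 0.06996175]
rack [0.51600893 0.07138604]
notch 0.08225360912455593 -171.8893168344483
tab [0.65969617 0.12445997] 0.15317592293636878 20.272779603442952
nose [0.60490879 0.10557916] 0.0952489047530888 21.03800285889616
guide [0.62150631 0.11001663] 0.11234775488880108 20.111512466071236
peg [0.57363629 0.11176391] 0.07036536307603414 35.01785300613576
peg [0.58238309 0.04409275] 0.07176664836784302 -22.35263825563204
peg [5.28891408e-01 1.58639174e-04] 0.07238301119598549 -79.7480822127595
peg [0.46226601 0.02582737] 0.07045491083430774 -139.71156253261117
peg [0.45170934 0.0967463 ] 0.06912004473762352 158.4753380422883
peg [0.50794587 0.1382241 ] 0.0673226506092412 96.87868051727429
```

```bash
python3 -m handwheel '[[[0.74,0.65,0],[0,0,0]],[[0.74,0.65,0],[0,0,0]],[[0.74,0.65,0],[0,0,0]],[[0.74,0.65,0],[0,0,0]],[[0.74,0.65,0],[0,0,0]]]' -; python3 -m handwheel '[[[0.74,0.65,0],[0,0,0]],[[0.74,0.65,0],[0,0,0]],[[0.74,0.65,0],[0,0,0]],[[0.74,0.65,0],[0,0,0]],[[0.74,0.65,0],[0,0,0]]]'
```

```text
clock: 0.52
tool_pos: [0.2736, -0.4663, 0.2402]
orientation: [180.0, -0.0, 106.4]
force: [1.4, 0.2, 0.5]
opening: 0.0879
clock: 0.93
tool_pos: [0.3567, -0.2878, 0.2406]
orientation: [180.0, -0.0, 106.4]
force: [1.8, -0.0, 0.2]
opening: 0.0878
```

```bash
python3 -m handwheel '[[[0.74,0.65,0],[0,0,0]],[[0.74,0.65,0],[0,0,0]],[[0.74,0.65,0],[0,0,0]],[[0.74,0.65,0],[0,0,0]],[[0.74,0.65,0],[0,0,0]]]' -0.25; python3 -m handwheel '[[[0.6,0.52,0],[0,0,0]],[[0.6,0.52,0],[0,0,0]],[[0.6,0.52,0],[0,0,0]],[[0.6,0.52,0],[0,0,0]],[[0.6,0.52,0],[0,0,0]]]'
python3 - <<'E'
from h import *
import pickle
s=snapshot("wrist");pickle.dump(s,open("w1.pkl","wb"));save(s,"w1",k=1.25);print(get_obs()["tool_pos"],get_obs()["opening"])
E
```

```text
clock: 1.35
tool_pos: [0.4399, -0.109, 0.2407]
orientation: [180.0, -0.0, 106.4]
force: [0.9, -0.5, 0.4]
opening: 0.0598
clock: 1.77
tool_pos: [0.5074, 0.0372, 0.24]
orientation: [180.0, -0.0, 106.6]
force: [0.2, -0.5, 1.0]
opening: 0.0551
[0.50601025 0.03532292 0.23981347] 0.054530237023040364
```

View pics/w1.png

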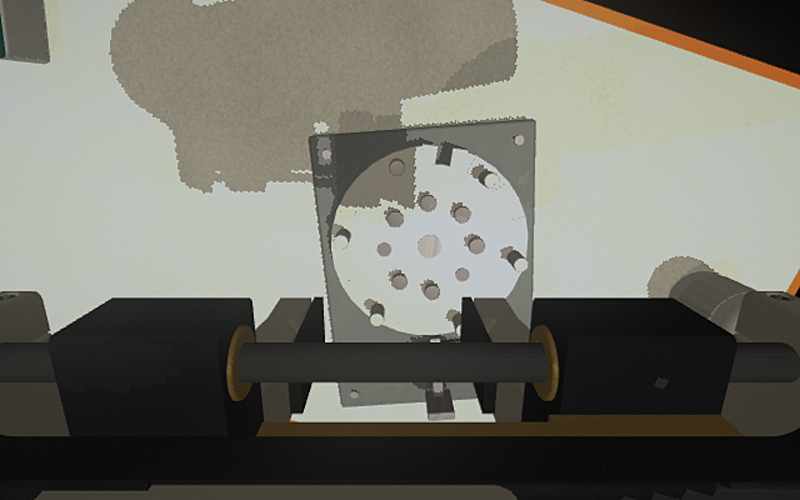

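The wrist view shows the disc centre at about (428,241), the notch mouth at about (445,146) and the tab top at about (440,413). The view is clear apart from the fingers.

```bash
cat >> h.py <<'E'
def shares(x,y,z,yaw=None):
    "from measured pose to target, in shares"
    o=get_obs();p=o["tool_pos"];w=np.radians(o["orientation"][2])
    d=np.array([x,y,z])-p
    t=[d[0]*np.cos(w)+d[1]*np.sin(w), d[0]*np.sin(w)-d[1]*np.cos(w), -d[2]]
    a=0 if yaw is None else -((yaw-o["orientation"][2]+180)%360-180)/360
    print("shift",np.round(np.array(t)/.2,3),"turn z",round(a,4),"len",np.linalg.norm(d))
E
python3 - <<'E'
from h import *
import pickle
s=pickle.load(open("w1.pkl","rb"))
f=lambda u,v,z:ray(s,u/1.25,v/1.25,z)[:2]
rc=f(428.5,240.5,.038);print(rc)
for nm,p,z in[("notch",(445.5,145.5),.038),("tab",(440,416),.06),("peg",(377,305),.06),("cap",(429,246),.048),("peg",(395,165),.06),("peg",(487,177),.06),("peg",(522,265),.06),("peg",(344,232),.06)]:
    q=f(*p,z);d=q-rc;print(nm,q,np.linalg.norm(d),np.degrees(np.arctan2(d[1],d[0])))
# target peg +38.1, offset
c=np.array([.5165,.0707]);a=np.radians(38.1);p=c+.072*np.array([np.cos(a),np.sin(a)]);print(p)
shares(*p,.12,128)
E
```

```text
[0.51449974 0.07153373]
notch [0.43760403 0.06055245] 0.07767585865915799 -171.87269232939283
tab [0.65884099 0.1271168 ] 0.15467343582441168 21.060746188434724
peg [0.57304245 0.04461629] 0.06443443411284643 -24.69256700051064
cap [0.51646721 0.07173536] 0.001977772347370319 5.85141016873777
peg [0.46147435 0.02635499] 0.06966212035475444 -139.56831245287313
peg [0.45027833 0.0946999 ] 0.06827196695442644 160.16443952921153
peg [0.50736036 0.14506714] 0.07387917676740624 95.5454855799448
peg [0.5216562  0.00324984] 0.06865787522911632 -84.01699046798933
[0.57315932 0.11512658]
shift [0.287 0.436 0.599] turn z -0.0595 len 0.15884863781314457
```

```bash
python3 -m handwheel '[[[0.287,0.436,0.6],[0,0,-0.06]],[[0.287,0.436,0.6],[0,0,-0.06]],[[0.287,0.436,0.6],[0,0,-0.06]],[[0.287,0.436,0.6],[0,0,-0.06]],[[0.287,0.436,0.6],[0,0,-0.06]]]' 0.36
python3 -m handwheel '[[[0,0,0],[0,0,0]],[[0,0,0],[0,0,0]]]'
python3 - <<'E'
from h import *
import pickle
a=np.radians(38.1)
shares(.5163+.072*np.cos(a),.0712+.072*np.sin(a),.059,128.1)
s=snapshot("wrist");pickle.dump(s,open("w2.pkl","wb"));save(s,"w2",k=1.25);print(get_obs()["force"])
E
```

```text
clock: 2.23
tool_pos: [0.5717, 0.113, 0.1143]
orientation: [-179.5, -0.1, 128.0]
force: [0.1, 0.7, -0.5]
opening: 0.0297
clock: 2.4
tool_pos: [0.5724, 0.1117, 0.1206]
orientation: [-179.9, 0.0, 127.9]
force: [-0.2, -0.6, 1.2]
opening: 0.0286
shift [0.014 0.014 0.308] turn z -0.0004 len 0.06176173788643269
[-0.16067652 -0.37713083  0.41086627]
```

View pics/w2.png

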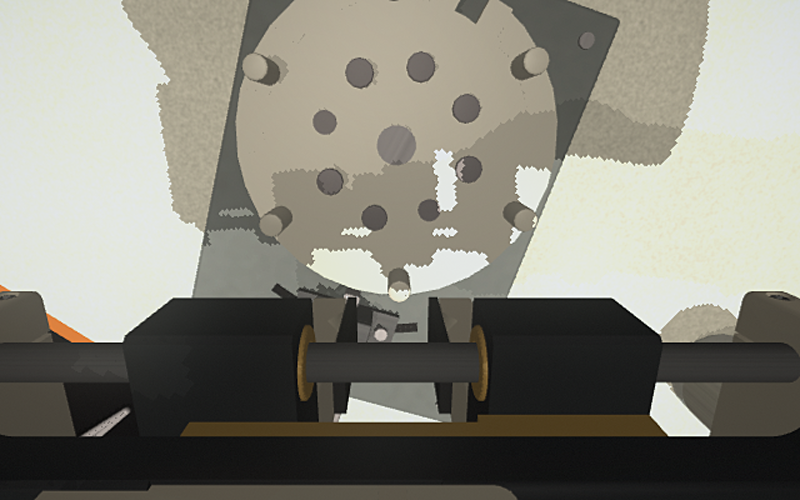

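The peg at (399,290) sits midway between the fingers, which are at x≈355 and 435. I'll lower in eased steps.

```bash
python3 -m handwheel '[[[0.014,0.014,0.08],[0,0,0]],[[0.014,0.014,0.17],[0,0,0]],[[0.014,0.014,0.25],[0,0,0]],[[0.014,0.014,0.29],[0,0,0]],[[0.014,0.014,0.307],[0,0,0]]]'
python3 -m handwheel '[[[0,0,0],[0,0,0]],[[0,0,0],[0,0,0]]]'
python3 - <<'E'
from h import *
import pickle
s=pickle.load(open("w2.pkl","rb"));print("peg",ray(s,399/1.25,285/1.25,.06),"cap",ray(s,396/1.25,144/1.25,.048))
o=get_obs();print(o["force"],o["tool_pos"])
# arc rows in tool frame: after n deg about C
C=np.array([.5163,.0712]);p=o["tool_pos"][:2];w=np.radians(o["orientation"][2])
B=np.array([[np.cos(w),np.sin(w)],[np.sin(w),-np.cos(w)]])
for a in(4,8,12,16,20,24,28,30): 
    q=C+Ro.from_euler("z",a,degrees=True).as_matrix()[:2,:2]@(p-C)
    print(a,np.round(B@(q-p)/.2,4),round(-a/360,4))
print(np.linalg.norm(p-C),np.degrees(np.arctan2(*(p-C)[::-1])))
E
```

```text
clock: 2.87
tool_pos: [0.5728, 0.1157, 0.0594]
orientation: [180.0, -0.0, 127.9]
force: [-0.3, 0.7, 0.2]
opening: 0.028
clock: 3.03
tool_pos: [0.5738, 0.1163, 0.0604]
orientation: [179.9, 0.0, 128.0]
force: [-0.2, -0.2, -0.2]
opening: 0.028
peg [0.57168963 0.11635014 0.06      ] cap [0.5184597 0.0727703 0.048    ]
[-0.18819844 -0.20809944 -0.19820469] [0.57375781 0.11632441 0.06039264]
4 [ 0.0255 -0.001 ] -0.0111
8 [ 0.0508 -0.0037] -0.0222
12 [ 0.0759 -0.0082] -0.0333
16 [ 0.1006 -0.0145] -0.0444
20 [ 0.1249 -0.0224] -0.0556
24 [ 0.1485 -0.032 ] -0.0667
28 [ 0.1714 -0.0433] -0.0778
30 [ 0.1825 -0.0495] -0.0833
0.07305896785392152 38.14427156178327
```

```bash
python3 -m handwheel '[[[0.019,-0.0005,0],[0,0,-0.0083]],[[0.0316,-0.0014,0],[0,0,-0.0139]],[[0.0442,-0.0027,0],[0,0,-0.0194]],[[0.0567,-0.0045,0],[0,0,-0.025]],[[0.0692,-0.0067,0],[0,0,-0.0306]]]'
```

```text
clock: 3.45
tool_pos: [0.5643, 0.1267, 0.0606]
orientation: [179.9, 0.1, 139.1]
force: [0.8, -1.3, 0.0]
opening: 0.0278
```

```bash
python3 -m handwheel '[[[0.019,-0.0005,0],[0,0,-0.0083]],[[0.038,-0.002,0],[0,0,-0.0167]],[[0.0567,-0.0045,0],[0,0,-0.025]],[[0.0754,-0.0079,0],[0,0,-0.0333]],[[0.0938,-0.0124,0],[0,0,-0.0417]]]'
```

```text
clock: 3.87
tool_pos: [0.549, 0.1372, 0.0606]
orientation: [179.9, 0.1, 154.2]
force: [2.0, -1.3, -1.6]
opening: 0.0282
```

```bash
python3 -m handwheel '[[[0.0253,-0.0009,0],[0,0,-0.0111]],[[0.0505,-0.0035,0],[0,0,-0.0222]],[[0.0754,-0.0079,0],[0,0,-0.0333]],[[0.0999,-0.014,0],[0,0,-0.0444]],[[0.124,-0.0219,0],[0,0,-0.0556]]]'
python3 -m handwheel '[[[0.0253,-0.0009,0],[0,0,-0.0111]],[[0.0505,-0.0035,0],[0,0,-0.0222]],[[0.0754,-0.0079,0],[0,0,-0.0333]],[[0.0999,-0.014,0],[0,0,-0.0444]],[[0.124,-0.0219,0],[0,0,-0.0556]]]'
python3 - <<'E'
from h import *
o=get_obs();d=o["tool_pos"][:2]-[.5163,.0712];print(o["force"],o["orientation"],np.linalg.norm(d),np.degrees(np.arctan2(d[1],d[0])),o["joint_pos"][5])
E
```

```text
clock: 4.28
tool_pos: [0.5244, 0.1441, 0.0606]
orientation: [179.9, 0.1, 174.2]
force: [1.6, -1.1, 0.2]
opening: 0.0282
clock: 4.7
tool_pos: [0.4996, 0.1426, 0.0607]
orientation: [180.0, 0.2, -165.7]
force: [1.1, -1.0, 0.1]
opening: 0.028
[ 1.07965199 -0.95600399  0.07797258] [ 179.95760151    0.1852559  -165.74228079] 0.07334403995107916 103.17342557988057 -23.404745780733222
```

```bash
python3 -m handwheel '[[[0.0253,-0.0009,0],[0,0,-0.0111]],[[0.0505,-0.0035,0],[0,0,-0.0222]],[[0.0754,-0.0079,0],[0,0,-0.0333]],[[0.0999,-0.014,0],[0,0,-0.0444]],[[0.124,-0.0219,0],[0,0,-0.0556]]]'
python3 -m handwheel '[[[0.0253,-0.0009,0],[0,0,-0.0111]],[[0.0505,-0.0035,0],[0,0,-0.0222]],[[0.0754,-0.0079,0],[0,0,-0.0333]],[[0.0999,-0.014,0],[0,0,-0.0444]],[[0.124,-0.0219,0],[0,0,-0.0556]]]'
python3 -m handwheel '[[[0.0253,-0.0009,0],[0,0,-0.0111]],[[0.0505,-0.0035,0],[0,0,-0.0222]],[[0.0754,-0.0079,0],[0,0,-0.0333]],[[0.0999,-0.014,0],[0,0,-0.0444]],[[0.124,-0.0219,0],[0,0,-0.0556]]]'
python3 - <<'E'
from h import *
o=get_obs();d=o["tool_pos"][:2]-[.5163,.0712];print(o["force"],o["orientation"],np.linalg.norm(d),np.degrees(np.arctan2(d[1],d[0])),o["joint_pos"][5])
E
```

```text
clock: 5.12
tool_pos: [0.4768, 0.1325, 0.0608]
orientation: [-180.0, 0.2, -145.7]
force: [1.7, -0.0, -1.1]
opening: 0.0277
clock: 5.53
tool_pos: [0.459, 0.1152, 0.0608]
orientation: [-179.9, 0.2, -125.7]
force: [2.1, 1.7, 0.2]
opening: 0.0281
clock: 5.95
tool_pos: [0.4481, 0.0926, 0.0608]
orientation: [-179.8, 0.2, -105.7]
force: [1.3, 0.7, 0.5]
opening: 0.0281
[1.25922123 0.67072231 0.50716392] [-179.81308667    0.20308037 -105.68554516] 0.07147044050827735 162.5670265109069 37.80625990178527
```

```bash
python3 -m handwheel '[[[0.0253,-0.0009,0],[0,0,-0.0111]],[[0.0505,-0.0035,0],[0,0,-0.0222]],[[0.0754,-0.0079,0],[0,0,-0.0333]],[[0.0999,-0.014,0],[0,0,-0.0444]],[[0.124,-0.0219,0],[0,0,-0.0556]]]'
python3 -m handwheel '[[[0.0253,-0.0009,0],[0,0,-0.0111]],[[0.0505,-0.0035,0],[0,0,-0.0222]],[[0.0754,-0.0079,0],[0,0,-0.0333]],[[0.0999,-0.014,0],[0,0,-0.0444]],[[0.124,-0.0219,0],[0,0,-0.0556]]]'
python3 -m handwheel '[[[0.0253,-0.0009,0],[0,0,-0.0111]],[[0.0442,-0.0027,0],[0,0,-0.0194]],[[0.0567,-0.0045,0],[0,0,-0.025]],[[0.0567,-0.0045,0],[0,0,-0.025]]]'
python3 - <<'E'
from h import *
import pickle
o=get_obs();d=o["tool_pos"][:2]-[.5163,.0712];print(o["force"],o["orientation"],np.linalg.norm(d),np.degrees(np.arctan2(d[1],d[0])),o["joint_pos"][5])
s=snapshot("top");pickle.dump(s,open("top1.pkl","wb"));save(s,"top1",(215,125,345,270),4)
E
```

```text
clock: 6.37
tool_pos: [0.4456, 0.0675, 0.0608]
orientation: [-179.8, 0.1, -85.7]
force: [1.3, 2.4, -0.4]
opening: 0.0282
clock: 6.78
tool_pos: [0.4516, 0.0429, 0.0608]
orientation: [-179.7, 0.0, -65.7]
force: [2.1, 1.4, 1.4]
opening: 0.0282
clock: 7.12
tool_pos: [0.4566, 0.0324, 0.0604]
orientation: [-179.8, -0.0, -56.8]
force: [0.2, -0.1, 0.6]
opening: 0.0284
[ 0.19308699 -0.13751148  0.57991937] [-1.79840208e+02 -2.46852313e-02 -5.67996058e+01] 0.07121087912245531 -146.99160585190995 94.34097363788123
```

View pics/top1.png

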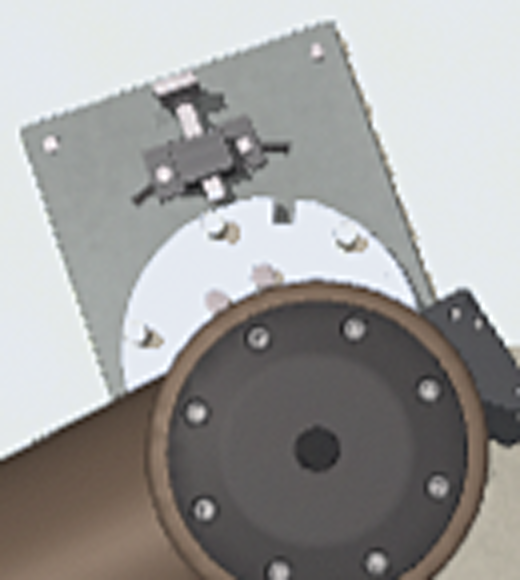

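Notch mouth is now at about (284,204) in the crop and the latch nose at about (215,188). It still needs roughly 24°.

```bash
python3 - <<'E'
from h import *
import pickle
s=pickle.load(open("top1.pkl","rb"))
f=lambda u,v,z:ray(s,215+u/4,125+v/4,z)[:2]
rc=np.array([.5163,.0712])
for nm,p,z in[("notch",(284,204),.038),("notch in",(284,222),.038),("nose",(215,188),.031),("tab",(177,79),.06),("peg",(217,226),.06),("peg",(346,236),.06),("bar",(187,120),.035)]:
    d=f(*p,z)-rc;print(nm,np.linalg.norm(d),np.degrees(np.arctan2(d[1],d[0])))
E
```

```text
notch 0.07927961544831043 -3.765540076582649
notch in 0.06925803581818857 -4.493080229602427
nose 0.09485321530385438 20.88997625072348
tab 0.15296759575671612 20.375920350671425
peg 0.06949502302827433 25.03958723193218
peg 0.07111443768875754 -34.410908603621586
bar 0.13564808694317312 21.648087120378587
```

```bash
python3 -m handwheel '[[[0.0253,-0.0009,0],[0,0,-0.0111]],[[0.0505,-0.0035,0],[0,0,-0.0222]],[[0.0754,-0.0079,0],[0,0,-0.0333]],[[0.0999,-0.014,0],[0,0,-0.0444]],[[0.112,-0.0177,0],[0,0,-0.05]]]'
python3 -m handwheel '[[[0.0127,-0.0002,0],[0,0,-0.0056]],[[0.0253,-0.0009,0],[0,0,-0.0111]],[[0.0348,-0.0017,0],[0,0,-0.0153]],[[0.0348,-0.0017,0],[0,0,-0.0153]]]'
python3 - <<'E'
from h import *
import pickle
o=get_obs();d=o["tool_pos"][:2]-[.5163,.0712];print(o["force"],o["orientation"],np.linalg.norm(d),np.degrees(np.arctan2(d[1],d[0])),o["joint_pos"][5])
s=snapshot("top");pickle.dump(s,open("top2.pkl","wb"));save(s,"top2",(240,140,305,205),9)
E
```

```text
clock: 7.58
tool_pos: [0.471, 0.0155, 0.0598]
orientation: [-179.9, -0.0, -38.7]
force: [-0.3, 1.6, 1.6]
opening: 0.0282
clock: 7.92
tool_pos: [0.4765, 0.0113, 0.0597]
orientation: [-180.0, -0.0, -33.4]
force: [0.2, -0.8, -0.3]
opening: 0.0281
[ 0.15047    -0.77042038 -0.31299868] [-1.79968915e+02 -2.31636893e-02 -3.33874949e+01] 0.07188901720474791 -123.61499731466165 121.51440043875579
```

View pics/top2.png

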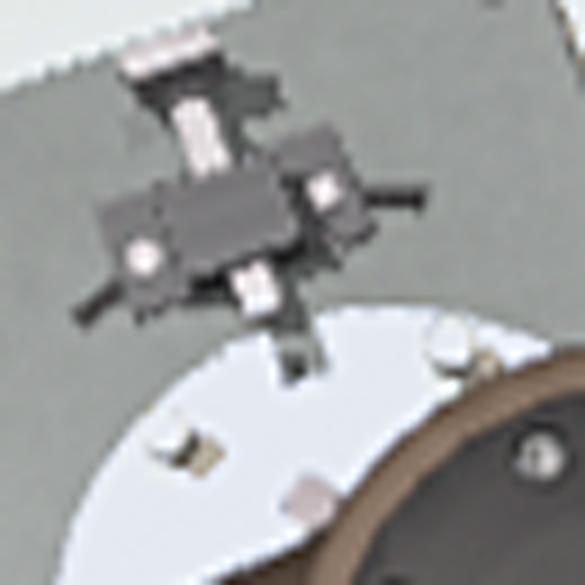

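Notch is roughly from (290,330) to (303,370) in this 9x crop. The nose is at (257,290), so the notch is still a few degrees short.

```bash
python3 - <<'E'
from h import *
import pickle
s=pickle.load(open("top2.pkl","rb"))
f=lambda u,v,z:ray(s,240+u/9,140+v/9,z)[:2]
rc=np.array([.5163,.0712])
for nm,p,z in[("notchmid",(298,350),.038),("nose",(257,290),.036),("tab",(168,53),.06),("bar",(202,135),.036),("guidescrews mid",((145+323)/2,(256+188)/2),.0415),("pegL",(178,440),.06),("pegR",(452,342),.06),("cap",(309,500),.048)]:
    d=f(*p,z)-rc;print(nm,np.linalg.norm(d),np.degrees(np.arctan2(d[1],d[0])))
E
```

```text
notchmid 0.07578251172440162 17.761739305889833
nose 0.09356402504465132 21.15030556604823
tab 0.15100608184752934 21.137568489956397
bar 0.13487290763072107 21.021885585082945
guidescrews mid 0.1103791178909355 20.8646691510896
pegL 0.06784701577772333 46.65293486436512
pegR 0.07303692088341658 -12.341708512829863
cap 0.038800018875838366 28.790386534440056
```

```bash
python3 -m handwheel '[[[0.009,-0.0001,0],[0,0,-0.004]],[[0.019,-0.0005,0],[0,0,-0.0083]],[[0.019,-0.0005,0],[0,0,-0.0083]],[[0.019,-0.0005,0],[0,0,-0.0083]]]'
python3 - <<'E'
from h import *
import pickle
o=get_obs();d=o["tool_pos"][:2]-[.5163,.0712];print(o["force"],o["orientation"],np.linalg.norm(d),np.degrees(np.arctan2(d[1],d[0])),o["joint_pos"][5])
s=snapshot("top");pickle.dump(s,open("top3.pkl","wb"));save(s,"top3",(240,140,305,205),9)
E
```

```text
clock: 8.3
tool_pos: [0.4795, 0.0093, 0.0593]
orientation: [-180.0, -0.0, -30.5]
force: [-1.1, -0.3, -0.7]
opening: 0.0281
[-1.06942175 -0.3152098  -0.72753108] [-1.79988103e+02 -1.25791129e-02 -3.05015326e+01] 0.07202330848895588 -120.76000496589317 124.80357361980312
```

View pics/top3.png

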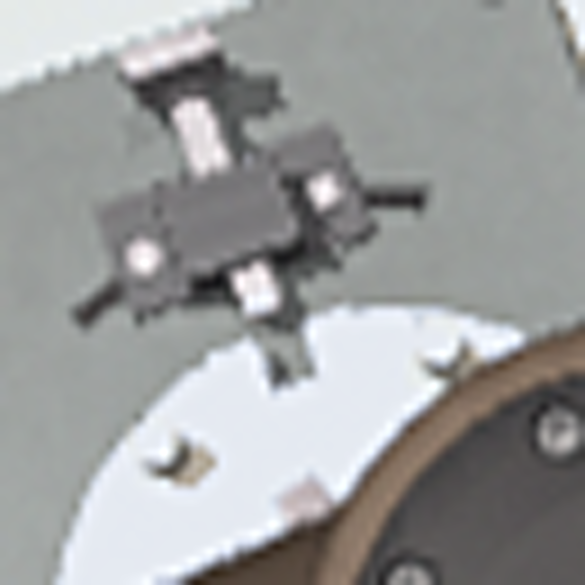

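Notch runs from (280,338) to (293,378), while the latch axis extended reaches x≈272 to 286. That leaves about 1 to 2 mm (1.5°) to go.

```bash
python3 - <<'E'
from h import *
import pickle
s=pickle.load(open("top3.pkl","rb"))
f=lambda u,v,z:ray(s,240+u/9,140+v/9,z)[:2]
rc=np.array([.5163,.0712])
im=s["color"].astype(int)
# grey profile across: sample along circles about rc on disc-top plane
for r,z in[(.078,.038),(.074,.038),(.071,.038),(.0925,.036),(.094,.036),(.130,.036),(.135,.036)]:
    a=np.arange(10,33,1.);P=np.c_[rc[0]+r*np.cos(np.radians(a)),rc[1]+r*np.sin(np.radians(a)),np.full(len(a),z)]
    uv=proj(s,P).astype(np.float32)
    g=cv2.remap(s["color"].mean(2).astype(np.float32),uv[:,0],uv[:,1],cv2.INTER_LINEAR).ravel()
    w=np.clip(g.max()-g,0,None) if r<.08 else np.clip(g-np.percentile(g,50),0,None)
    w[w<.35*w.max()]=0
    print(r,g.astype(int),"c",round((w*a).sum()/w.sum(),2))
E
```

```text
0.078 [235 235 235 237 239 233 215 168 150 157 159 155 135 126 160 202 241 241
 236 235 234 234 234] c 20.67
0.074 [234 234 235 236 237 232 196 163 148 149 151 126  92  92 107 166 216 235
 239 236 235 234 234] c 21.3
0.071 [234 234 235 236 235 231 201 152 143 158 160 151 132 125 131 150 210 241
 238 235 234 234 234] c 21.16
0.0925 [151 155 156 148 144 145 107  97 120 191 230 247 245 238 201 121 132 150
 157 163 161 159 160] c 21.59
0.094 [139 143 143 119 118 120  97  97 124 188 229 238 234 237 177  90 100 126
 147 151 154 159 160] c 21.46
0.13 [131 137 136 139 145 149 132 101  85 128 220 230 225 209 152 140 153 144
 134 149 144 138 133] c 21.44
0.135 [157 156 153 152 146 146 150 120  87 118 196 224 220 199 160 153 157 156
 155 156 155 154 156] c 21.51
```

```bash
python3 -m handwheel '[[[0.0035,0,0],[0,0,-0.0015]],[[0.0035,0,0],[0,0,-0.0015]],[[0.0035,0,0],[0,0,-0.0015]]]'
python3 -m handwheel '[[[-0.02,0,0],[0,0,0]],[[-0.03,0,0],[0,0,0]],[[-0.03,0,-0.1],[0,0,0]],[[-0.03,0,-0.3],[0,0,0]],[[-0.03,0,-0.4],[0,0,0]]]'
python3 - <<'E'
from h import *
o=get_obs();print(o["force"])
c=np.array([.5163,.0712]);a=np.radians(21.3);u=np.array([np.cos(a),np.sin(a)])
for yaw in(21.3,-68.7,111.3): print(yaw);shares(*(c+.19*u),.14,yaw)
E
```

```text
clock: 8.6
tool_pos: [0.48, 0.0089, 0.0592]
orientation: [-180.0, 0.0, -29.9]
force: [-2.0, 0.9, 2.0]
opening: 0.028
clock: 9.02
tool_pos: [0.4756, 0.012, 0.142]
orientation: [-180.0, -0.1, -29.8]
force: [1.3, -0.9, 0.3]
opening: 0.0279
[ 1.28641663 -0.86789496  0.29160784]
21.3
shift [ 0.626 -1.097  0.01 ] turn z -0.142 len 0.2527005725906782
-68.7
shift [ 0.626 -1.097  0.01 ] turn z 0.108 len 0.2527005725906782
111.3
shift [ 0.626 -1.097  0.01 ] turn z -0.392 len 0.2527005725906782
```

```bash
python3 -m handwheel '[[[0.45,-0.8,0],[0,0,0.108]],[[0.45,-0.8,0],[0,0,0.108]],[[0.45,-0.8,0],[0,0,0.108]],[[0.45,-0.8,0],[0,0,0.108]],[[0.45,-0.8,0],[0,0,0.108]]]' 1
python3 - <<'E'
from h import *
c=np.array([.5163,.0712]);a=np.radians(21.3);u=np.array([np.cos(a),np.sin(a)])
shares(*(c+.19*u),.14,-68.7)
E
```

```text
clock: 9.43
tool_pos: [0.6363, 0.1082, 0.1387]
orientation: [-179.9, -0.0, -66.0]
force: [1.2, -0.0, 0.2]
opening: 0.0022
shift [-0.03  -0.325 -0.006] turn z 0.0076 len 0.06538042639492549
```

```bash
python3 -m handwheel '[[[-0.03,-0.32,0],[0,0,0.0076]],[[-0.03,-0.32,0],[0,0,0.0076]],[[-0.03,-0.32,0],[0,0,0.0076]],[[-0.03,-0.32,0],[0,0,0.0076]]]'
python3 - <<'E'
from h import *
import pickle
c=np.array([.5163,.0712]);a=np.radians(21.3);u=np.array([np.cos(a),np.sin(a)])
shares(*(c+.18*u),.05,-68.7)
s=snapshot("top");pickle.dump(s,open("top4.pkl","wb"))
s=snapshot("wrist");pickle.dump(s,open("w4.pkl","wb"));save(s,"w4",k=1.25);print(get_obs()["tool_pos"],get_obs()["force"])
E
```

```text
clock: 9.77
tool_pos: [0.6885, 0.1382, 0.1377]
orientation: [179.9, -0.0, -68.4]
force: [-0.1, -1.1, -0.5]
opening: 0.0001
shift [-0.001  0.024  0.438] turn z 0.0009 len 0.08781751967808313
[0.68746302 0.13738547 0.13860028] [-0.31726434 -0.73079978 -1.18176846]
```

View pics/w4.png

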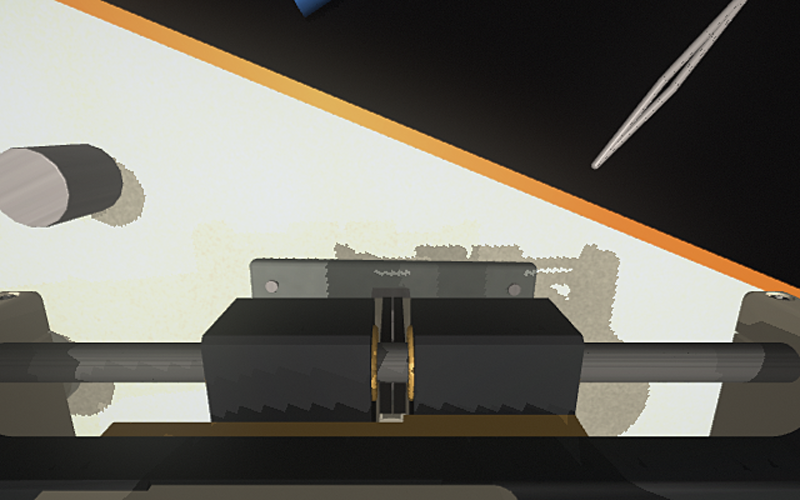

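The wrist camera faces outward here, so only the plate edge and fingers show, not the notch. I'll check notch against latch numerically in the top view.

```bash
cat > prof.py <<'E'
from h import *
import pickle,sys
s=pickle.load(open(sys.argv[1],"rb"))
rc=np.array([.5163,.0712])
for r,z in[(.078,.038),(.076,.038),(.074,.038),(.071,.038),(.0925,.036),(.094,.036),(.130,.036)]:
    a=np.arange(10,33,.5);P=np.c_[rc[0]+r*np.cos(np.radians(a)),rc[1]+r*np.sin(np.radians(a)),np.full(len(a),z)]
    uv=proj(s,P).astype(np.float32)
    g=cv2.remap(s["color"].mean(2).astype(np.float32),uv[:,0],uv[:,1],cv2.INTER_LINEAR).ravel()
    m=(g<195) if r<.08 else (g>185)
    print(r,g[::2].astype(int),"edges",a[m][[0,-1]] if m.any() else None, a[m].mean())
E
python3 prof.py top4.pkl
```

```text
0.078 [176 175 176 177 179 178 168 128 101  94  96  97  95  95  99 123 160 176
 179 176 175 175 175] edges [10.  32.5] 21.25
0.076 [175 175 176 176 178 174 161 123  84  90  97  97  95  91  98 114 153 180
 178 175 175 175 174] edges [10.  32.5] 21.25
0.074 [175 176 176 177 177 172 141 107  90  90  95  95  94  94  99 124 150 171
 178 176 175 175 175] edges [10.  32.5] 21.25
0.071 [175 175 176 177 174 165 135  92  83  96 104 105 109 113 109 112 146 171
 176 176 175 175 175] edges [10.  32.5] 21.25
0.0925 [ 97  97  97  96  96  97  97  98 102 120 141 157 155 147 125  87  89  97
 100  99  98  97 100] edges None nan
0.094 [ 97  97  97  97  97  97  98  99 103 117 140 145 140 142 119  86  88  96
  99  96  94  94  98] edges None nan
0.13 [ 69  73  72  74  77  79  74  79  83  89 109 113 110 104  86  79  81  78
  73  79  77  73  70] edges None nanprof.py:10: RuntimeWarning: Mean of empty slice.
  print(r,g[::2].astype(int),"edges",a[m][[0,-1]] if m.any() else None, a[m].mean())
  ret = ret.dtype.type(ret / rcount)
```

```bash
python3 -m handwheel '[[[0,0.022,0.13],[0,0,0]],[[0,0.022,0.28],[0,0,0]],[[0,0.022,0.38],[0,0,0]],[[0,0.022,0.425],[0,0,0]],[[0,0.022,0.435],[0,0,0]]]'
python3 -m handwheel '[[[0,0.015,0],[0,0,0]],[[0,0.03,0],[0,0,0]],[[0,0.04,0],[0,0,0]],[[0,0.045,0],[0,0,0]],[[0,0.045,0],[0,0,0]]]'
python3 - <<'E'
from h import *
o=get_obs();d=o["tool_pos"][:2]-[.5163,.0712];print(o["force"],o["orientation"],np.linalg.norm(d),np.degrees(np.arctan2(d[1],d[0])))
E
```

```text
clock: 10.28
tool_pos: [0.6826, 0.1352, 0.0506]
orientation: [179.8, -0.0, -68.4]
force: [0.1, -1.1, 1.0]
opening: 0.0003
clock: 10.7
tool_pos: [0.6761, 0.1329, 0.0534]
orientation: [-179.9, 0.0, -68.4]
force: [-0.1, 0.9, -0.7]
opening: 0.0008
[-0.13646875  0.86232585 -0.74866743] [-1.79904003e+02  8.73915968e-03 -6.83943987e+01] 0.171336878231571 21.0994441520362
```

```bash
python3 -m handwheel '[[[0,0.008,0],[0,0,0]],[[0,0.016,0],[0,0,0]],[[0,0.024,0],[0,0,0]],[[0,0.032,0],[0,0,0]],[[0,0.038,0],[0,0,0]]]'
python3 -m handwheel '[[[0,0.003,0],[0,0,0]],[[0,0.006,0],[0,0,0]],[[0,0.009,0],[0,0,0]]]'
python3 - <<'E'
from h import *
o=get_obs();d=o["tool_pos"][:2]-[.5163,.0712];print(o["force"],np.linalg.norm(d),np.degrees(np.arctan2(d[1],d[0])))
s=snapshot("top")
im=s["color"][140:205,240:305,::-1];cv2.imwrite("pics/top5.png",cv2.resize(im,None,fx=8,fy=8,interpolation=cv2.INTER_CUBIC))
E
```

```text
clock: 11.12
tool_pos: [0.6691, 0.1301, 0.0525]
orientation: [-179.9, -0.0, -68.4]
force: [1.6, 0.5, 1.5]
opening: 0.0006
clock: 11.37
tool_pos: [0.6672, 0.1293, 0.0522]
orientation: [-180.0, -0.0, -68.4]
force: [2.4, 0.6, 1.7]
opening: 0.0003
[2.42418024 0.5994226  1.69885492] 0.16175319709399222 21.06281395824704
```

View pics/top5.png

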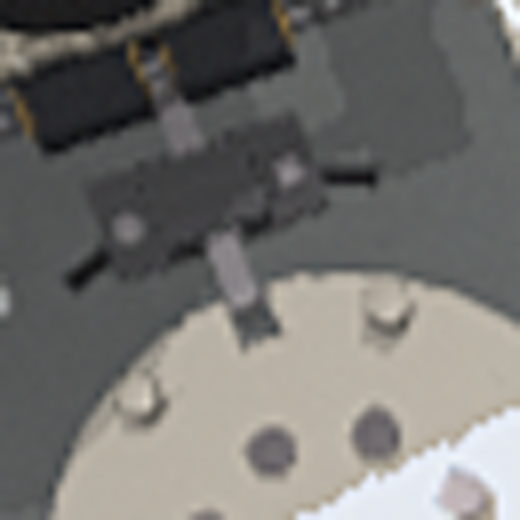

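The nose tip, about (240,303), looks slightly left of the notch centre at about (257,325). I'll quantify before going on.

```bash
python3 - <<'E'
from h import *
import pickle
s=snapshot("top");pickle.dump(s,open("top5.pkl","wb"))
rc=np.array([.5163,.0712]);a=np.arange(12,32,1.)
print(a.astype(int))
for r in(.070,.072,.074,.076,.078,.080,.082,.084,.086,.088,.090,.092,.094,.096,.098):
    P=np.c_[rc[0]+r*np.cos(np.radians(a)),rc[1]+r*np.sin(np.radians(a)),np.full(len(a),.037)]
    uv=proj(s,P).astype(np.float32)
    print(r,cv2.remap(s["color"].mean(2).astype(np.float32),uv[:,0],uv[:,1],cv2.INTER_LINEAR).ravel().astype(int))
E
```

```text
[12 13 14 15 16 17 18 19 20 21 22 23 24 25 26 27 28 29 30 31]
0.07 [176 177 175 161 143 120 118 129 133 127 128 134 132 124 144 170 176 176
 176 175]
0.072 [176 178 177 171 134  88  86  87  89  94  98 102 100 112 146 168 175 175
 175 175]
0.074 [176 177 177 173 140 106  89  87  90  87  84  86  93 117 145 169 179 176
 175 175]
0.076 [177 178 179 174 159 121  79  79  81  80  78  77  88 109 148 182 179 176
 175 175]
0.078 [176 177 179 178 170 128  94  79  79  80  79  78  89 115 159 176 178 176
 175 175]
0.08 [178 178 179 177 162 132 104  87  99 104 106 106 109 128 154 178 180 177
 177 177]
0.082 [171 172 174 175 153 126 104 111 134 146 145 135 127 133 159 175 174 174
 170 173]
0.084 [141 142 147 149 129 113 101 127 144 149 146 139 122 116 133 138 142 135
 138 151]
0.086 [104  99  93  95  99  98 104 126 133 137 138 134 120  99  96  88  96  99
  93  91]
0.088 [ 93  93  93  93  93  94 103 118 133 134 133 132 117  96  89  92  93  86
  82  82]
0.09 [ 96  96  95  95  95  94  99 117 133 133 133 131 119  96  80  86  88  84
  84  84]
0.092 [ 95  96  96  97  97  96  99 118 130 134 134 131 118  87  82  85  86  86
  86  85]
0.094 [ 97  97  97  97  98  98 103 115 132 135 133 133 112  87  85  86  86  88
  86  85]
0.096 [ 95  94  90  91  93  89  92 110 137 136 135 132 118  91  80  85  86  86
  87  87]
0.098 [ 81  79  73  69  66  64  73 104 132 137 132 128 109  68  65  71  72  74
  78  79]
```

Numerically the nose is at 21.4° and the notch at 21.15°, about 0.4 mm apart. I'll go on gently.

```bash
python3 -m handwheel '[[[0,0.0025,0],[0,0,0]],[[0,0.005,0],[0,0,0]],[[0,0.0075,0],[0,0,0]],[[0,0.01,0],[0,0,0]]]'
```

```text
clock: 11.8
tool_pos: [0.6653, 0.1285, 0.0521]
orientation: [180.0, 0.0, -68.4]
force: [1.5, 1.4, 0.9]
opening: 0.0006
```

```bash
python3 -m handwheel '[[[0,0.003,0],[0,0,0]],[[0,0.006,0],[0,0,0]],[[0,0.009,0],[0,0,0]],[[0,0.012,0],[0,0,0]]]'
```

```text
clock: 12.13
tool_pos: [0.663, 0.1277, 0.0521]
orientation: [180.0, 0.0, -68.4]
force: [1.9, 0.6, 0.5]
opening: 0.0008
```

```bash
python3 -m handwheel '[[[0,0.004,0],[0,0,0]],[[0,0.008,0],[0,0,0]],[[0,0.012,0],[0,0,0]],[[0,0.016,0],[0,0,0]],[[0,0.018,0],[0,0,0]]]'; python3 -m handwheel '[[[0,0.004,0],[0,0,0]],[[0,0.008,0],[0,0,0]],[[0,0.012,0],[0,0,0]],[[0,0.015,0],[0,0,0]],[[0,0.015,0],[0,0,0]]]'
```

```text
clock: 12.55
tool_pos: [0.6596, 0.1263, 0.0521]
orientation: [180.0, 0.0, -68.4]
force: [1.5, 0.8, 0.4]
opening: 0.0006
clock: 12.97
tool_pos: [0.6582, 0.1258, 0.0523]
orientation: [-179.8, 0.0, -68.4]
force: [6.8, 2.9, -3.6]
opening: 0.0007
```

```bash
python3 -m handwheel '[[[0,0.003,0],[0,0,0]],[[0,0.006,0],[0,0,0]],[[0,0.008,0],[0,0,0]]]'; python3 -m handwheel '[[[0,0.003,0],[0,0,0]],[[0,0.005,0],[0,0,0]]]'
python3 - <<'E'
from h import *
o=get_obs();d=o["tool_pos"][:2]-[.5163,.0712];print(o["force"],np.linalg.norm(d))
E
```

```text
clock: 13.22
tool_pos: [0.6581, 0.1258, 0.0524]
orientation: [-179.7, -0.0, -68.4]
force: [11.1, 3.9, -7.8]
opening: 0.0002
clock: 13.38
tool_pos: [0.6581, 0.1258, 0.0525]
orientation: [-179.6, -0.0, -68.4]
force: [14.7, 4.3, -10.1]
opening: 0.0005
[ 14.74818926   4.28753479 -10.10207325] 0.15193530891199458
```

It stopped at 152 mm with rising force. I'll back off and look.

```bash
python3 -m handwheel '[[[0,-0.02,0],[0,0,0]],[[0,-0.04,0],[0,0,0]],[[0,-0.08,0],[0,0,0]],[[0,-0.11,0],[0,0,0]],[[0,-0.12,0],[0,0,0]]]'
python3 - <<'E'
from h import *
import pickle
s=snapshot("top");pickle.dump(s,open("top6.pkl","wb"))
print(get_obs()["force"],get_obs()["tool_pos"])
rc=np.array([.5163,.0712]);a=np.arange(12,32,1.)
print(a.astype(int))
for r in(.062,.064,.066,.068,.070,.072,.074,.076,.078,.080,.084,.088,.092,.126,.128,.13,.132,.134,.138,.142,.146):
    P=np.c_[rc[0]+r*np.cos(np.radians(a)),rc[1]+r*np.sin(np.radians(a)),np.full(len(a),.037)]
    uv=proj(s,P).astype(np.float32)
    print(r,cv2.remap(s["color"].mean(2).astype(np.float32),uv[:,0],uv[:,1],cv2.INTER_LINEAR).ravel().astype(int))
im=s["color"][140:205,240:305,::-1];cv2.imwrite("pics/top6.png",cv2.resize(im,None,fx=8,fy=8,interpolation=cv2.INTER_CUBIC))
E
```

```text
clock: 13.8
tool_pos: [0.6776, 0.1333, 0.0519]
orientation: [180.0, -0.0, -68.4]
force: [1.0, 0.6, -0.2]
opening: 0.0001
[0.24416777 0.84137118 0.62492901] [0.67754784 0.13331509 0.05188203]
[12 13 14 15 16 17 18 19 20 21 22 23 24 25 26 27 28 29 30 31]
0.062 [176 176 176 176 175 175 174 175 175 176 176 176 175 175 175 174 174 174
 174 175]
0.064 [175 175 176 176 176 175 175 176 176 176 176 176 175 176 175 175 174 174
 174 174]
0.066 [175 175 176 176 176 178 178 178 178 177 177 179 177 175 173 174 175 174
 174 174]
0.068 [176 176 175 172 169 166 164 166 169 163 162 162 162 157 157 172 177 176
 175 175]
0.07 [176 176 173 160 142 117 116 129 131 117 120 130 130 121 140 170 176 176
 175 175]
0.072 [177 178 176 170 132  85  90  98 113 125 128 127 121 124 148 168 176 177
 175 175]
0.074 [176 177 176 172 139 109 105 121 143 141 139 142 146 141 149 169 178 176
 175 175]
0.076 [176 177 178 172 157 128 102 123 139 138 136 135 130 126 153 179 178 175
 174 174]
0.078 [176 177 178 176 168 129 112 127 132 133 132 132 128 135 159 173 178 176
 175 174]
0.08 [178 179 179 177 162 132 120 121 131 132 1
[... 234 characters left out ...]
 96  97  97  97  99 117 129 133 134 130 117  87  88  98 100 100
  98  96]
0.126 [63 63 63 61 60 65 66 69 81 80 73 79 69 59 64 63 61 63 64 64]
0.128 [ 65  67  70  67  60  67  68  82  98 100 103  94  71  61  67  66  62  68
  68  65]
0.13 [ 74  77  79  81  72  68  70  76  97 105 103  91  73  66  73  79  76  80
  79  75]
0.132 [82 86 86 85 80 68 68 69 78 81 78 77 67 67 70 85 87 85 85 81]
0.134 [85 84 85 85 78 66 67 68 65 67 68 64 66 69 69 80 85 84 84 83]
0.138 [ 99  95  85  85  86  94 105 106 108 105 114 110 105 108  96  76  84  84
  82  84]
0.142 [ 98  95  82  82  84  97 109 104 105 109 107 108 114 106 106  84  83  84
  83  82]
0.146 [98 90 83 84 83 81 87 81 73 86 77 76 92 82 86 83 84 84 84 83]
```

View pics/top6.png

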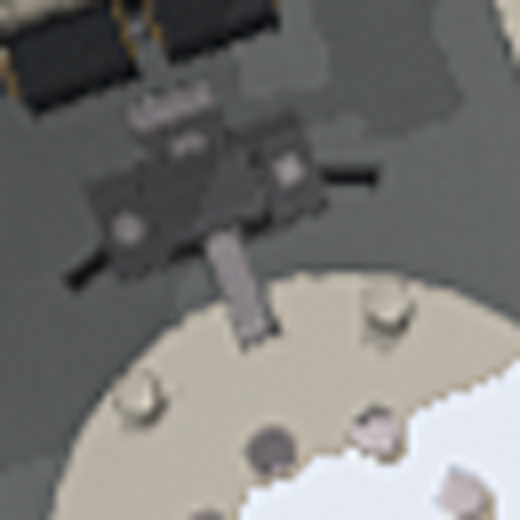

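The nose is deep in the notch, with its tip near (257,335). I'll measure how far the tab has travelled since the start image to see whether it's at the stop.

```bash
python3 - <<'E'
from h import *
import pickle
rc=np.array([.5163,.0712])
def prof(f,z,r):
    s=pickle.load(open(f,"rb"));g=0
    for a in np.radians([20,20.7,21.4,22.1,22.8]):
        P=np.c_[rc[0]+r*np.cos(a),rc[1]+r*np.sin(a),np.full(len(r),z)]
        uv=proj(s,P).astype(np.float32)
        g=g+cv2.remap(s["color"].mean(2).astype(np.float32),uv[:,0],uv[:,1],cv2.INTER_LINEAR).ravel()/5
    return g.astype(int)
r=np.arange(.064,.100,.001);print((r*1000).round().astype(int))
for f in("top2.pkl","top4.pkl","top5.pkl","top6.pkl"): print(f,prof(f,.036,r))
r=np.arange(.122,.165,.001);print((r*1000).round().astype(int))
for f in("top0.pkl","top2.pkl","top3.pkl","top6.pkl"): print(f,prof(f,.06,r))
E
```

```text
[64 65 66 67 68 69 70 71 72 73 74 75 76 77 78 79 80 81 82 83 84 85 86 87
 88 89 90 91 92 93 94 95 96 97 98 99]
top2.pkl [235 236 237 236 230 207 173 140 119 118 121 127 139 150 162 178 184 173
 159 146 125 102  90  87 115 159 199 227 240 240 235 232 233 232 231 221]
top4.pkl [176 177 178 176 170 154 132 113  99  92  94  95  95  95  96  96  97  97
  96  94  91  86  81  80  89 104 124 141 151 149 143 137 134 133 134 134]
top5.pkl [176 176 177 176 170 154 133 113  98  89  87  84  80  77  78  86 100 120
 139 147 146 142 137 133 133 134 133 133 133 133 133 134 135 135 133 129]
top6.pkl [176 177 178 174 166 148 126 117 122 133 140 142 138 134 133 132 131 132
 132 132 132 133 132 132 132 133 132 132 132 132 132 133 134 134 134 133]
[122 123 124 125 126 127 128 129 130 131 132 133 134 135 136 137 138 139
 140 141 142 143 144 145 146 147 148 149 150 151 152 153 154 155 156 157
 158 159 160 161 162 163 164 165]
top0.pkl [177 201 214 215 214 210 207 207 208 208 208 208 206 206 209 207 196 162
 122  95  86  80  71  62  57  61  85 128 170 202 220 217 206 196 194 198
 207 221 228 228 226 225 224 224]
top2.pkl [186 210 222 223 223 219 216 216 217 217 217 217 215 215 218 217 207 171
 128  99  90  84  75  65  60  63  90 135 179 211 228 225 215 207 205 208
 217 228 234 234 232 231 231 231]
top3.pkl [186 210 222 224 223 219 216 216 217 217 217 217 215 215 219 217 206 171
 128 100  91  84  75  65  60  64  90 136 179 211 228 225 215 207 205 208
 217 228 234 234 233 232 231 231]
top6.pkl [ 93 102 104  97  86  74  67  68  77  89 103 114 117 115 110 104  97  87
  79  80  84  85  83  81  78  76  76  77  78  78  78  76  71  67  67  70
  73  74  70  63  57  49  43  36]
```

```bash
python3 - <<'E'
from h import *
import pickle
from scipy.optimize import least_squares
rc=np.array([.5163,.0712])
for f in("top0.pkl","top3.pkl","top4.pkl","top5.pkl","top6.pkl"):
    s=pickle.load(open(f,"rb"));g=s["color"].mean(2).astype(np.float32)
    R=Ro.from_rotvec(np.ravel(s["rvec"])).as_matrix();t=np.ravel(s["tvec"])
    r=np.arange(.074,.092,.0003);E=[]
    for a in np.radians(np.arange(-180,180,3)):
        if 8<np.degrees(a)<32: continue
        P=np.c_[rc[0]+r*np.cos(a),rc[1]+r*np.sin(a),np.full(len(r),.038)]
        uv=proj(s,P).astype(np.float32);v=cv2.remap(g,uv[:,0],uv[:,1],cv2.INTER_LINEAR).ravel()
        v=cv2.GaussianBlur(v[None],(0,0),2).ravel();d=np.diff(v)
        if d.min()<-4 and v[:6].min()>150: k=d.argmin();E.append(np.r_[rc+r[k]*np.array([np.cos(a),np.sin(a)])])
    E=np.array(E)
    q=least_squares(lambda p:np.hypot(E[:,0]-p[0],E[:,1]-p[1])-p[2],[*rc,.082],loss="soft_l1",f_scale=.001).x
    # depth heights on rack top near rim, by angle
    H=[]
    v,u=np.mgrid[150:270,225:345];z=s["z_map"][v,u];K=s["intrinsics"]
    X=np.stack([(u-K[0,2])/K[0,0]*z,(v-K[1,2])/K[1,1]*z,z],-1)@R-(R.T@t)
    d=X[...,:2]-rc;rr=np.hypot(d[...,0],d[...,1]);an=np.degrees(np.arctan2(d[...,1],d[...,0]))
    for a in range(-180,180,45):
        m=(z>0)&(rr>.05)&(rr<.078)&(an>=a)&(an<a+45);H.append(round(float(np.percentile(X[...,2][m],30))*1000,1) if m.any() else None)
    print(f,len(E),q.round(4),H)
E
```

```text
top0.pkl 107 [0.5183 0.0724 0.0821] [36.6, 36.8, 36.8, 36.7, 36.7, 36.4, 36.9, 36.9]
top3.pkl 26 [0.5184 0.0712 0.0821] [468.7, 486.3, 483.1, 37.0, 36.6, 37.1, 437.5, 463.4]
top4.pkl 107 [0.5181 0.0713 0.0821] [36.5, 36.4, 36.8, 36.7, 36.4, 36.9, 36.8, 36.6]
top5.pkl 107 [0.518  0.0713 0.0821] [36.6, 36.7, 36.6, 36.6, 36.3, 36.6, 36.7, 36.7]
top6.pkl 107 [0.5181 0.0713 0.0821] [36.4, 36.8, 36.7, 36.7, 36.5, 36.6, 36.5, 36.8]
```

```bash
python3 - <<'E'
from h import *
import pickle
s=pickle.load(open("w4.pkl","rb"));R=Ro.from_rotvec(np.ravel(s["rvec"])).as_matrix();c=-R.T@np.ravel(s["tvec"])
T=np.array([.6875,.1374,.1386]);w=np.radians(-68.4);B=np.array([[np.cos(w),np.sin(w),0],[np.sin(w),-np.cos(w),0],[0,0,-1]])
print("cam in tool",B@(c-T),"view dir tool",B@R[2],s["intrinsics"][0,0])
shares(.60,.103,.14)
E
```

```text
cam in tool [-0.00053597 -0.07478455 -0.14207256] view dir tool [-1.50832401e-04  2.78358750e-01  9.60477165e-01] 343.3177094649022
shift [-0.002  0.416 -0.441] turn z 0 len 0.12123303364202634
```

```bash
python3 -m handwheel '[[[0,0,-0.15],[0,0,0]],[[0,0,-0.24],[0,0,0]],[[0,0.2,-0.24],[0,0,0]],[[0,0.4,-0.24],[0,0,0]],[[0,0.55,-0.24],[0,0,0]]]'; python3 -m handwheel '[[[0,0.12,0],[0,0,0]],[[0,0.16,0],[0,0,0]],[[0,0.16,0],[0,0,0]],[[0,0.16,0],[0,0,0]]]'
python3 - <<'E'
from h import *
import pickle
s=snapshot("wrist");pickle.dump(s,open("w7.pkl","wb"));save(s,"w7",(160,0,480,260),2.3);print(get_obs()["tool_pos"],get_obs()["force"])
E
```

```text
clock: 14.27
tool_pos: [0.5718, 0.0915, 0.0999]
orientation: [179.9, 0.0, -68.4]
force: [-0.6, 0.4, -0.4]
opening: 0.0004
clock: 14.6
tool_pos: [0.5454, 0.081, 0.1008]
orientation: [-179.9, -0.0, -68.4]
force: [0.4, 0.5, -0.1]
opening: 0.0005
[0.54587403 0.08126423 0.10059652] [ 0.8120949   0.76110199 -0.42046738]
```

View pics/w7.png

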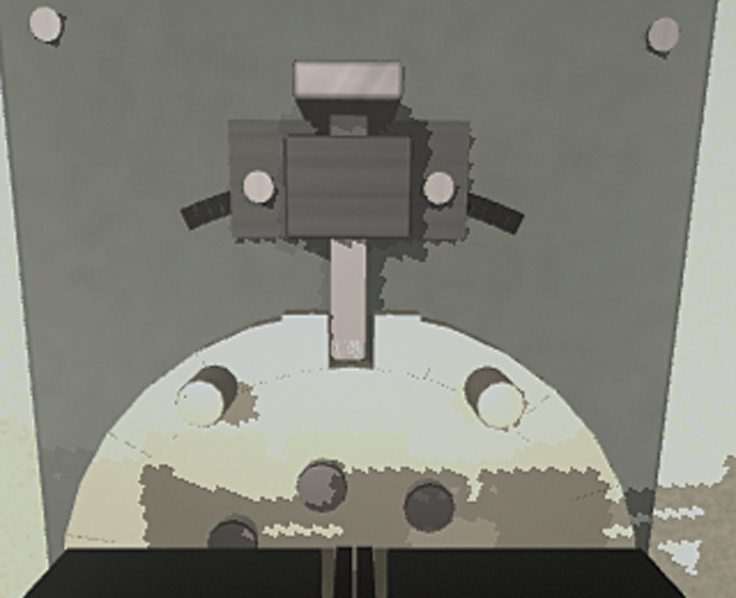

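Clear view: the nose end is at y≈360 in the notch, floor at y≈367, rim at y≈314, tab top spans y≈62–97, and the guide top spans y≈137–237. I'll convert these to radii using the guide as the reference.

```bash
python3 - <<'E'
from h import *
import pickle
s=pickle.load(open("w7.pkl","rb"));c=np.array([.5181,.0713]);a=np.radians(21.7);u=np.array([np.cos(a),np.sin(a)])
for nm,x,y,z in[("tab out",348,62,.06),("tab in",348,97,.06),("guide rear(124)",348,137,.0415),("guide front(100)",348,237,.0415),("rim82",310,315,.038),("floor68",350,367,.038),("nose .038",348,360,.038),("nose .036",348,360,.036),("nose .034",348,360,.034),("noseL",330,330,.037),("noseR",366,330,.037),("nL",328,340,.038),("nR",373,340,.038)]:
    p=ray(s,160+(x+.5)/2.3-.5,(y+.5)/2.3-.5,z)[:2]-c;print(nm,round(p@u*1000,1),"lat",round((p@[-u[1],u[0]])*1000,1))
E
```

```text
tab out 137.7 lat 0.6
tab in 130.9 lat 0.6
guide rear(124) 124.9 lat 0.7
guide front(100) 102.0 lat 0.8
rim82 82.6 lat 10.7
floor68 69.1 lat 0.4
nose .038 71.0 lat 0.9
nose .036 70.7 lat 0.9
nose .034 70.4 lat 0.9
noseL 78.7 lat 5.6
noseR 78.7 lat -3.8
nL 76.2 lat 6.1
nR 76.2 lat -5.6
```

Those figures put the latch at about 20.5 mm, with side gaps on both sides, so the hard stop looks like home. To rule out the fingers having fouled something, I'll repeat a light push from a higher contact point.

```bash
python3 -m handwheel '[[[0,-0.2,0],[0,0,0]],[[0,-0.4,0],[0,0,0]],[[0,-0.58,0],[0,0,0]],[[0,-0.68,0],[0,0,0]],[[0,-0.7,0],[0,0,0]]]'; python3 -m handwheel '[[[0,0,0.08],[0,0,0]],[[0,0,0.15],[0,0,0]],[[0,0,0.185],[0,0,0]],[[0,0,0.19],[0,0,0]],[[0,0,0.19],[0,0,0]]]'; python3 -m handwheel '[[[0,0.02,0],[0,0,0]],[[0,0.04,0],[0,0,0]],[[0,0.06,0],[0,0,0]],[[0,0.07,0],[0,0,0]],[[0,0.07,0],[0,0,0]]]'
python3 -c "
from h import *
o=get_obs();d=o['tool_pos'][:2]-[.5163,.0712];print(np.linalg.norm(d),o['force'],o['moment'])"
```

```text
clock: 15.07
tool_pos: [0.6791, 0.1339, 0.0986]
orientation: [-180.0, -0.0, -68.4]
force: [0.4, 0.7, -0.4]
opening: 0.0007
clock: 15.48
tool_pos: [0.6749, 0.1323, 0.0616]
orientation: [179.9, -0.0, -68.4]
force: [0.1, -0.4, -0.1]
opening: 0.0003
clock: 15.9
tool_pos: [0.6616, 0.1271, 0.0629]
orientation: [-180.0, 0.0, -68.4]
force: [0.1, -1.5, 0.4]
opening: 0.0003
0.15570648802209452 [ 0.1443931  -1.54515495  0.39289653] [-0.10709232  0.15616512 -0.02675991]
```

```bash
python3 -m handwheel '[[[0,0.004,0],[0,0,0]],[[0,0.008,0],[0,0,0]],[[0,0.012,0],[0,0,0]],[[0,0.016,0],[0,0,0]],[[0,0.02,0],[0,0,0]]]'
python3 -c "
from h import *
o=get_obs();d=o['tool_pos'][:2]-[.5163,.0712];print(np.linalg.norm(d),o['force'],o['moment'])"
```

```text
clock: 16.32
tool_pos: [0.6583, 0.1258, 0.0621]
orientation: [180.0, 0.0, -68.4]
force: [0.7, 0.2, -0.7]
opening: 0.0004
0.15211321984229154 [ 0.66166681  0.23368758 -0.69129096] [ 0.16453716 -0.67424209  0.00941369]
```

```bash
python3 -m handwheel '[[[0,0.004,0],[0,0,0]],[[0,0.008,0],[0,0,0]],[[0,0.01,0],[0,0,0]]]'
python3 -c "
from h import *
o=get_obs();d=o['tool_pos'][:2]-[.5163,.0712];print(np.linalg.norm(d),o['force'],o['moment'])"
```

```text
clock: 16.57
tool_pos: [0.6581, 0.1258, 0.0624]
orientation: [-179.8, -0.0, -68.4]
force: [7.6, 1.6, -5.9]
opening: 0.0004
0.151970986057607 [ 7.56220125  1.60579681 -5.94258859] [ 0.43054385 -2.69572245 -0.0956535 ]
```

It stops at the same 152.0 mm from the higher contact point, at 8 N, so the latch is on its stop. I'll retreat clear, do a last check and hand in.

```bash
python3 -m handwheel '[[[0,-0.03,0],[0,0,0]],[[0,-0.08,0],[0,0,0]],[[0,-0.12,-0.1],[0,0,0]],[[0,-0.12,-0.3],[0,0,0]],[[0,-0.12,-0.45],[0,0,0]]]'; python3 -m handwheel '[[[0,0,-0.1],[0,0,0]],[[0,0,-0.1],[0,0,0]],[[0,0,-0.1],[0,0,0]]]'
python3 - <<'E'
from h import *
import pickle
s=snapshot("top");a=pickle.load(open("top6.pkl","rb"))
print(np.abs(s["z_map"]-a["z_map"])[165:250,245:325].max(), get_obs()["force"],get_obs()["tool_pos"])
close_job()
E
```

```text
clock: 16.98
tool_pos: [0.6793, 0.1339, 0.1532]
orientation: [179.9, -0.0, -68.4]
force: [1.1, 0.1, 0.8]
opening: 0.0005
clock: 17.23
tool_pos: [0.6796, 0.1343, 0.1737]
orientation: [-179.9, 0.0, -68.4]
force: [-0.9, -0.0, 0.2]
opening: 0.0001
0.97411937 [-0.34563671 -0.4222163  -1.44347271] [0.6787435  0.13400635 0.17211055]
the job is handed in; nothing more can be done
```

I turned the rack about 192° anticlockwise by pushing one peg with the fingers around it but not gripping it. That lined the notch up with the latch. I then slid the latch into the notch by its tab and handed the job in at about 17 s, with the arm clear.

**Checks that passed**
- **Alignment:** before the latch went in, its nose and the notch were within about 0.5 mm of each other.
- **Forces:** readings stayed around 1–3 N while turning the rack and sliding the latch.
- **Rack seating:** after the latch went in, the rack was level and its centre hadn't moved.
- **Latch position:** a close wrist picture put the latch about 20.5 mm in, with gaps on both sides of the nose. A second push of about 8 N, 10 mm higher on the tab, stopped at the same place, so I take it to be on its 21 mm stop.

**Checks that were less clear**
- **Travel by the top camera:** it measured only about 18–19 mm of latch travel. I trusted the closer wrist view and the stop instead.
- **Higher force at the stop:** my last push steps went further than needed and reached about 15 N sideways and 10 N vertically. The nose was inside the notch with a visible gap to its floor, so I believe that load went into the stop rather than the rack.
- **Final depth comparison:** it showed a single 0.97 m maximum difference over the rack area, most likely missing depth readings. I didn't look into it before handing in, so it confirms nothing.

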